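# Set a hand slicer's thickness knob and lock it

### The arm

A 6-joint arm with a two-finger parallel gripper is mounted at the origin on a cart in front of the work surface, level with it; the furniture and walls round the work are solid. World frame = base frame: x ahead of the robot, y to its left, z up, the work surface at z = 0. Lengths are in m, angles in rad, forces in N, time in s.
With the tool pointing down it reaches from about 0.325 to 0.775 m from the base axis. Payload 5.5 kg.
Tool frame: the origin (TCP) lies midway between the tips of the shut fingers; the grasp point (between the pads) lies 19 mm behind it (grip_point_offset is the distance from the TCP to the grasp point, in m); z points along the fingers, x is the direction in which the jaws open and shut, and the axes are right-handed (so a half turn about z gives the same grasp; the last joint's range is limited). The gripper opens to 85 mm and grips with 20 to 120 N. Pads are 22 mm wide; open, the fingers measure 114 mm over their backs; the gripper's body (76 mm by 85 mm) begins 54 mm behind the grasp point. The pads swing forward as they close: fully open they stand 13 mm farther back than shut.
Start: joints at [-1.32, 0.091, 1.231, -0, 1.82, -0.057], TCP at [0.182, -0.572, 0.231] pointing down, gripper open.
Joint ranges: [-2.87, 2.87], [-0.86, 2.18], [0.17, 2.46], [-1.51, 4.65], [0.06, 2.69], [-2.65, 2.65]. Speed limits (rad/s): [2.57, 2.57, 3.01, 3.14, 3.14, 3.14].

### API

Orientations are given as a 3x3 rotation matrix whose columns are the frame's x, y, z axes.
In Python, from station import * gives the robot as it stands.
- The arm moves only by the tool move_arm, never from a script. Its argument "commands" is one flat list of numbers, 5 for each row, row after row: the shift along the tool's x, y, z in cm, then the turn about the tool's z in degrees, then the opening, from 0 (shut) to 1 (fully open). In form: [tx, ty, tz, roll, fingers, tx, ty, tz, roll, fingers, ...]. A call has 1 to 8 rows; each row is the pose to reach, as a shift and turn from the pose commanded when the call began, along the tool's axes at that moment; what a row does not reach only later rows make up. A row lasts 1/12 s, in which the tool goes at most 41.7 mm and 7.16 degrees, less where a joint would pass 70% of its speed; a pose out of reach is approached as far as the arm can. A call with a gripper value outside its range is refused whole. The fingers move at their own pace and stop on an object; "grip_force" is the grip in N (left out, the last holds). Time passes only in rows, so rows that repeat a pose let the fingers close. It gives the time, the measured TCP pose, the force and the opening at its end, in the units of the state.
- sense(): the state, without advancing time (a new reading comes with each control period).
- capture(name): name is "scene" or "top" or "wrist"; returns a dict with "color" (420x560x3 uint8, red, green, blue), "camera_matrix" (3x3 intrinsics, pixels), "pose" (4x4, takes a point from camera to world coordinates). Camera axes: x right, y up, looking along -z (the intrinsics and any distortion apply to the point x, -y, -z); pixel columns grow to the right and rows downward; lengths in m; the calibration is good to about 2 mm. A picture is of the moment at which its call begins. There is no depth.
- job_done(): hands the job in, once; it reports no verdict.
The state is a dict: "t": time; "joint_positions": joint angles; "qvel": joint speeds; "tau": joint torques, N m; "eef_pos": TCP position; "tcp_rot": TCP orientation; "wrist_force": force on the tool from outside, world axes, zero at the start; "moment": the same for the moment, N m; "finger_gap": finger opening in m.
Only numpy, scipy, OpenCV 4.12 (cv2) and the standard library are available. Lean on these libraries where they do the work, as an engineer would, in place of code of your own. Each camera call takes 0.05 s, during which the arm holds its last target.

### The job

Set the slicer for the next cut: turn its round black knob clockwise until the pointer stands in line with the small steel tab on the scale. Then turn the lock ring under the knob clockwise by its arm until it is tight, gently enough that the knob is not dragged off its setting, and let go. Leave the tin, cup, mug and bowl where they stand.

Things in the scene. Friction and masses are not known exactly. Their poses are not given: they have to be found in the camera images.
- slicer: Low white hand slicer, fixed. Origin on the worktop under the upright axis of its adjuster; z up. Base plate x -60 to 60, y -65 to 270 mm, 16 mm high; bed up to 36 mm high along its +y, from 80 mm on. On the axis, upward: grey scale flange (radius 58 mm at z = 15, 50 mm at its flat top, z = 25.5), steel spring washer (radius 35, z 29.5 to 32.5), lock ring, knob.
- knob (a joint): Angle of the round black knob, rad, growing clockwise seen from above; it starts at 0.2 to 0.5 and stays where it is left. It needs 0.58 N m to turn. The lock ring, washer and arm ride round with it.
- knob_grip (a point): On the knob's axis, 70 mm above the worktop, at the height to grip. The knob is a straight cylinder 52 mm across from z = 53 to 81 mm, top at 84 mm, with a thin skirt and pointer nose under it (z 49 to 53 mm, radius 32 and 37 mm).
- pointer_tip (a point): Tip of the knob's pointer nose: 37 mm from the axis, 51 mm above the worktop; moves with the knob. A white line on the knob's top points the same way.
- mark_tip (a point): Inner end of the small steel tab (13 x 5 mm, top 32 mm above the worktop) on the scale flange, 37 mm from the axis: the wanted setting. The pointer is set when its tip is right above this point. It lies 0.45 to 1.3 rad clockwise of the pointer at the start, and is too stiff to shift.
- lever_point (a point): Point to push on the lock ring's arm: 56 mm from the axis, on the arm's middle line, 40.5 mm above the worktop. The ring is an aluminium disc of radius 33 mm; its single straight arm is 10 mm wide and reaches out to 75 mm from the axis; both from z = 34 to 47 mm.
- lock_ring: The ring; origin as the slicer's. Clockwise from above tightens. The arm swings freely (0.8 to 1.2 rad, under 1 N) until it meets its seat, at an angle that must be felt. From there, pushing square at lever_point, 5.4 N starts to wind up the washer, 6.3 N is just tight, and above 10.4 N the whole knob is dragged clockwise; about 0.29 N per mm between. It stays tight when let go.
- washer_witness (a point): Witness point on the spring washer's rim, 35 mm from the axis, 31 mm above the worktop. Lies exactly on thread_witness while the ring is slack and moves clockwise away from it as the ring is tightened past its seat: 2 mm or more when tight, 11 mm when the knob begins to drag.
- thread_witness (a point): Matching witness point that turns with the knob only, at the same radius and height.
- mug: White spotted mug, 78 x 114 x 93 mm, origin under its centre; bystander.
- tin: Flat round tin, 86 mm across, 40 mm high, origin under its centre; bystander.
- cup: Small clear sauce cup, 67 mm across, 35 mm high, origin under its centre; bystander.
- paper_bowl: Brown paper bowl, 165 mm across, 56 mm high; bystander.

How it is judged:
On the way, in this order (a step that is already met when the one before it is completed fails the run):
1. the pointer stands in line with the steel tab (tips within 4.5 mm seen from above) while the lock ring is still slack (horizontal distance between pointer_tip and mark_tip below 0.0045 m and horizontal distance between washer_witness and thread_witness below 0.001 m), for 0.2 s.
2. the lock ring is turned tight (witness points 2 mm apart) (horizontal distance between washer_witness and thread_witness above 0.002 m), for 0.2 s.
At the end, for the whole second after the job is handed in: The knob's pointer tip is within 4.5 mm of the steel tab's inner end seen from above, the lock ring is tight (washer witness point at least 2 mm from the thread's), and the knob is at rest and let go (horizontal distance between pointer_tip and mark_tip below 0.0045 m and horizontal distance between washer_witness and thread_witness above 0.002 m and velocity of joint knob below 0.05 rad/s); the robot touches nothing.
It fails at once if the mug, tin, cup or paper bowl is moved by more than 30 mm (distance of any of mug, tin, cup, paper_bowl from where it was at the start of the episode above 0.03 m).
It also fails if it takes over 64 s, if anything falls off the work surface, if the arm or the gripper's body presses on something with over 40 N, if the wrist force passes 120 N, or if a joint passes its speed limit or range.

## Working session

There is one attempt and no reset: what is moved stays moved. The work goes in short steps, Python scripts to look and compute and a tool call to move; the robot and the scene stay as the last step left them, time stands still between calls to the robot, and variables do not carry over. Pictures are saved under pics/ and viewed, and the job is handed in when it is done.

Besides the shell and the picture viewer there is one more tool, called after "Request:" as name(argument=value, ...) on one line, values as JSON. move_arm: Moves the arm, as the interface text tells. Its arguments: {"type":"object","properties":{"commands":{"type":"array","items":{"type":"number"}},"grip_force":{"type":"number"}},"required":["commands"]}

```bash
mkdir -p pics; ls
python3 - <<'E'
from station import *
import cv2
s=sense(); print({k:s[k] for k in ('t','eef_pos','tcp_rot','wrist_force','finger_gap')})
for n in ("scene","top","wrist"):
    c=capture(n); cv2.imwrite(f"pics/{n}0.png",c["color"][:,:,::-1]); print(n,c["camera_matrix"],c["pose"],[k for k in c])
E
```

```text
pics
{'t': 0.0, 'eef_pos': array([ 0.18169397, -0.57153831,  0.230151  ]), 'tcp_rot': array([[ 3.02944872e-01, -9.53007970e-01, -4.61636329e-04],
       [-9.53006157e-01, -3.02945198e-01,  1.86298262e-03],
       [-1.91528779e-03, -1.24438768e-04, -9.99998158e-01]]), 'wrist_force': array([ 0.32218037, -0.15530207, -0.28333391]), 'finger_gap': 0.08543111793177495}
scene [[420.80858637   0.         270.84124038]
 [  0.         420.80858637 216.67615224]
 [  0.           0.           1.        ]] [[ 0.77817644  0.48678139 -0.3968442   0.25347581]
 [-0.62792489  0.61542216 -0.47640938 -0.49547427]
 [ 0.01231949  0.6199189   0.78456917  0.77897485]
 [ 0.          0.          0.          1.        ]] ['color', 'camera_matrix', 'pose']
top [[400.25096971   0.         276.88683623]
 [  0.         400.25096971 218.14952424]
 [  0.           0.           1.        ]] [[ 0.02806128  0.98838497 -0.1493577   0.48152964]
 [-0.99945411  0.03034842  0.01305565 -0.05499102]
 [ 0.01743678  0.14890981  0.98869703  1.08233627]
 [ 0.          0.          0.          1.        ]] ['color', 'camera_matrix', 'pose']
wrist [[305.94019757   0.         286.52243695]
 [  0.         305.94019757 204.45925073]
 [  0.           0.           1.        ]] [[ 0.30209837  0.90738967  0.29219951  0.2558363 ]
 [-0.95327593  0.28795898  0.09134887 -0.54736446]
 [-0.00125245 -0.30614311  0.95198468  0.37306195]
 [ 0.          0.          0.          1.        ]] ['color', 'camera_matrix', 'pose']
```

View pics/top0.png

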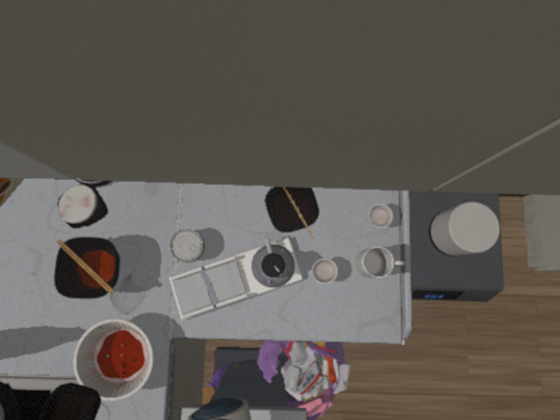

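View pics/scene0.png

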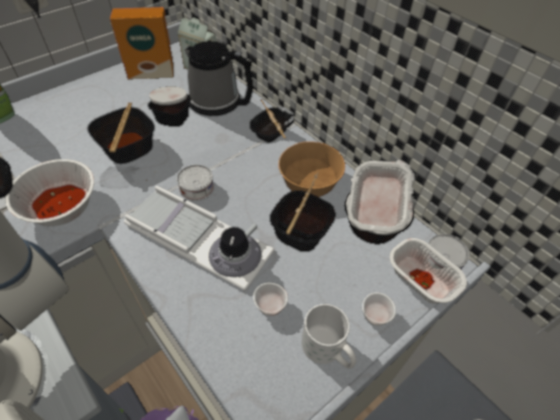

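View pics/wrist0.png

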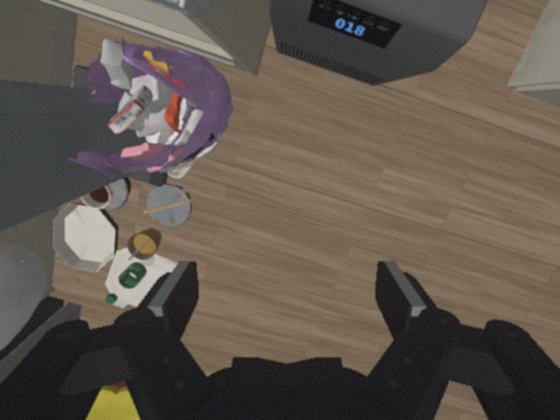

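The top view shows the slicer with its black knob near (273,265), the cup at (325,271), the mug at (377,262) and the tin at (187,245). I'll zoom in next.

```bash
cat > h.py <<'E'
import numpy as np, cv2
from station import *
def ray(c,u,v):
    K,P=c["camera_matrix"],c["pose"]
    d=np.linalg.inv(K)@np.array([u,v,1.]); d=np.array([d[0],-d[1],-d[2]])
    return P[:3,3],P[:3,:3]@d
def plane(c,u,v,z):
    o,d=ray(c,u,v); return o+d*(z-o[2])/d[2]
def proj(c,p):
    K,P=c["camera_matrix"],c["pose"]
    q=P[:3,:3].T@(np.asarray(p,float)-P[:3,3]); q=K@np.array([q[0],-q[1],-q[2]]); return q[:2]/q[2]
def crop(c,u0,v0,w,h,s,name):
    im=c["color"][v0:v0+h,u0:u0+w,::-1]
    cv2.imwrite(name,cv2.resize(im,None,fx=s,fy=s,interpolation=cv2.INTER_CUBIC))
E
python3 - <<'E'
from h import *
c=capture("top"); crop(c,225,220,100,75,8,"pics/t1.png"); print(plane(c,272,264,.084))
c=capture("scene"); crop(c,185,200,100,75,8,"pics/s1.png"); print(plane(c,235,240,.084))
E
```

```text
[ 0.51704943 -0.05928761  0.084     ]
[ 0.51077981 -0.075274    0.084     ]
```

View pics/t1.png

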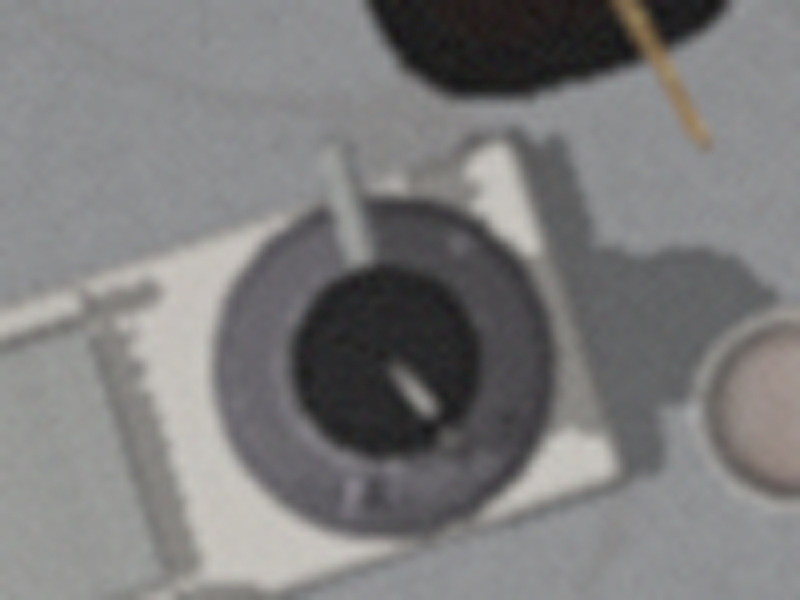

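View pics/s1.png

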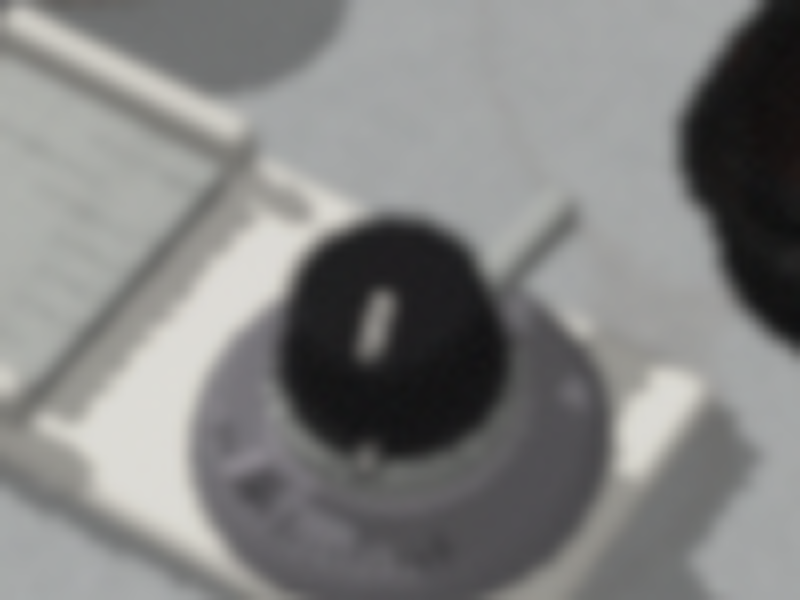

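The steel tab looks to be near crop (360,490), about 48° clockwise of the pointer (white line). I'll bring the wrist camera over the knob for a close look.

Request:
move_arm(commands=[-19,-23.5,0,-50,1,-19,-23.5,0,-50,1,-19,-23.5,0,-50,1,-19,-23.5,0,-50,1,-19,-23.5,0,-50,1,-19,-23.5,0,-50,1,-19,-23.5,0,-50,1,-19,-23.5,0,-50,1])

```text
t: 0.92
eef_pos: [0.3506, -0.3153, 0.2318]
tcp_rot: [[0.929, -0.371, 0.002], [-0.371, -0.929, 0.001], [0.001, -0.002, -1.0]]
wrist_force: [-0.0, -0.2, -0.2]
finger_gap: 0.0854
```

Run:
```python
from h import *
s=sense(); R=s["tcp_rot"]; print(s["t"],s["eef_pos"],s["joint_positions"])
print(R.T@(np.array([.515,-.065,.19])-s["eef_pos"]))
```

```text
0.9167 [ 0.35058565 -0.31533077  0.23176395] [-0.80635215 -0.25542759  1.55769205  0.00240293  1.83875272 -0.42603191]
[ 0.05986352 -0.29336026  0.04240185]
```

Request:
move_arm(commands=[6,-29.3,4.2,-38,1,6,-29.3,4.2,-38,1,6,-29.3,4.2,-38,1,6,-29.3,4.2,-38,1,6,-29.3,4.2,-38,1,6,-29.3,4.2,-38,1,6,-29.3,4.2,-38,1,6,-29.3,4.2,-38,1])

```text
t: 1.58
eef_pos: [0.5167, -0.067, 0.1876]
tcp_rot: [[0.962, 0.273, -0.001], [0.273, -0.962, 0.002], [-0.0, -0.003, -1.0]]
wrist_force: [-0.3, -0.2, -0.3]
finger_gap: 0.0851
```

Run:
```python
from h import *
s=sense(); R=s["tcp_rot"]; print(s["t"],s["eef_pos"],s["joint_positions"],np.abs(s["qvel"]).max())
c=capture("wrist"); cv2.imwrite("pics/w1.png",c["color"][:,:,::-1]); np.savez("w1.npz",**c)
print(proj(c,[.515,-.065,.084]))
```

```text
1.5833 [ 0.51674145 -0.06700379  0.18759507] [-0.19564644 -0.124783    1.52133524  0.00217439  1.74668292 -0.47164063] 0.1532758902208731
[285.88406104 201.9690128 ]
```

View pics/w1.png

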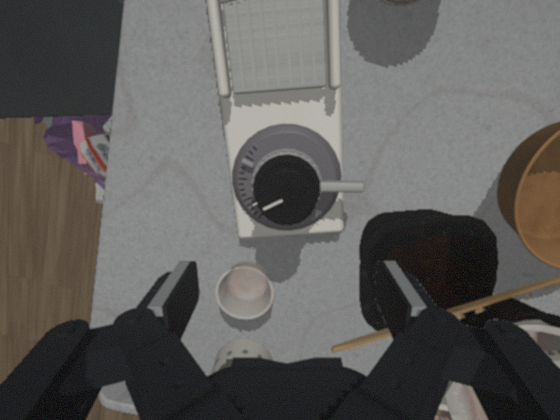

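The knob is at (288,190), the pointer line runs towards (262,208) and the tab is around (248,160). The arm points right to (362,186) and the cup is at (245,290). I'll zoom in.

Run:
```python
from h import *
c=capture("wrist"); s=sense(); print(s["eef_pos"],np.abs(s["qvel"]).max()); np.savez("w2.npz",**c)
crop(c,215,110,160,120,5,"pics/w2.png")
```

```text
[ 0.5155465  -0.06983936  0.18817726] 0.06094741111171146
```

View pics/w2.png

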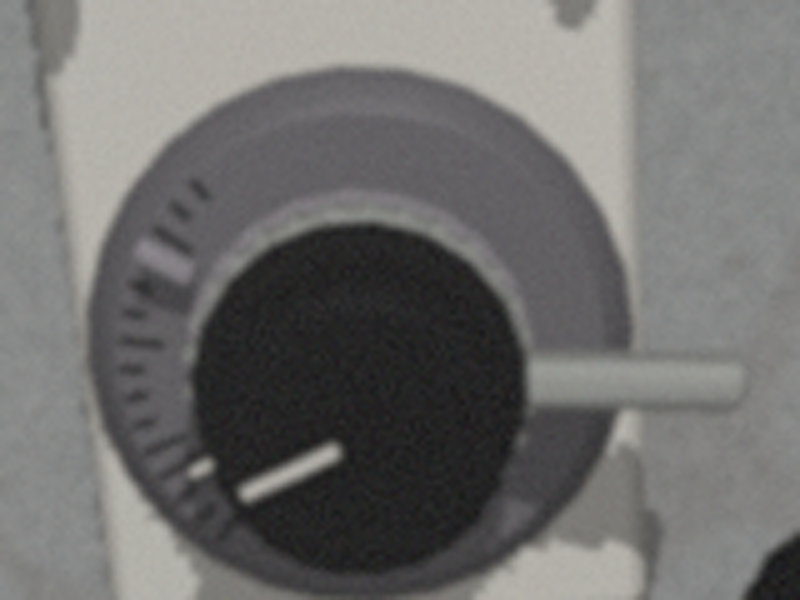

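```bash
cat >> h.py <<'E'
def circ(P):
    P=np.asarray(P)[:,:2]; A=np.c_[2*P,np.ones(len(P))]; s=np.linalg.lstsq(A,(P**2).sum(1),rcond=None)[0]
    return s[:2],np.sqrt(s[2]+s[:2]@s[:2])
def ang(a,b): # world angle deg of b from a
    d=np.asarray(b)[:2]-np.asarray(a)[:2]; return np.degrees(np.arctan2(d[1],d[0])),np.hypot(*d)
E
python3 - <<'E'
from h import *
c=dict(np.load("w2.npz"))
f=lambda u,v,z: plane(c,215+u/5-.4,110+v/5-.4,z)
pts=[(88,345),(632,330),(350,67),(355,598),(180,130),(545,135),(160,520),(560,515)]
o1,r=circ([f(u,v,.015) for u,v in pts]); print("flange",o1,r)
for n,(u,v),z in [("line tip",(240,495),.084),("line in",(343,450),.084),("nose",(190,472),.051),("tab in",(190,273),.032),("tab out",(138,247),.032),("arm end",(745,383),.047),("arm mid",(620,380),.047)]:
    p=f(u,v,z); print(n,p,ang(o1,p))
g=lambda c,u,v,z: plane(c,225+u/8-.4,220+v/8-.4,z)
t=capture("top")
o2,r2=circ([g(t,u,v,.015) for u,v in [(213,365),(555,365),(388,197),(380,537)]]); print("top",o2,r2)
# knob silhouette centre in wrist: top disc z~.084
print("tool",c["pose"][:3,3])
E
```

```text
flange [ 0.51385102 -0.06189196] 0.057523934568576594
line tip [ 0.49720773 -0.07680608  0.084     ] (np.float64(-138.13634246351444), np.float64(0.022347935044671214))
line in [ 0.51189772 -0.06433659  0.084     ] (np.float64(-128.6253419103726), np.float64(0.0031291565427491734))
nose [ 0.48714307 -0.08628327  0.051     ] (np.float64(-137.59578411996156), np.float64(0.03616974916402327))
tab in [ 0.47677078 -0.05281531  0.032     ] (np.float64(166.24537640938223), np.float64(0.03817498497839527))
tab out [ 0.46575092 -0.05061278  0.032     ] (np.float64(166.80293538036938), np.float64(0.04940485365586341))
arm end [ 0.58467422 -0.0414059   0.047     ] (np.float64(16.132842917549272), np.float64(0.07372655071329749))
arm mid [ 0.56154255 -0.04735366  0.047     ] (np.float64(16.953330099598272), np.float64(0.04985823516920524))
top [ 0.51610901 -0.06132889] 0.056298064737277165
tool [0.49480429 0.00809451 0.33056037]
```

Run:
```python
from h import *
s=sense(); R=s["tcp_rot"]; print(s["t"],s["eef_pos"],R.round(4))
print(R.T@(np.array([.514,-.062,.052])-s["eef_pos"])*100)
```

```text
1.7333 [ 0.51506142 -0.07134132  0.1887817 ] [[ 9.627e-01  2.704e-01 -1.500e-03]
 [ 2.704e-01 -9.627e-01 -5.000e-04]
 [-1.500e-03  1.000e-04 -1.000e+00]]
[ 0.17138767 -0.92911332 13.67784969]
```

Request:
move_arm(commands=[0.2,-0.9,3.5,0,1,0.2,-0.9,7,0,1,0.2,-0.9,7,0,1,0.2,-0.9,7,0,1,0.2,-0.9,7,0,1])

```text
t: 2.15
eef_pos: [0.515, -0.0637, 0.1215]
tcp_rot: [[0.964, 0.267, 0.002], [0.267, -0.964, -0.001], [0.002, 0.001, -1.0]]
wrist_force: [0.3, 0.3, 0.3]
finger_gap: 0.0855
```

Run:
```python
from h import *
s=sense(); R=s["tcp_rot"]; print(s["t"],s["eef_pos"],np.abs(s["qvel"]).max())
print(R.T@(np.array([.514,-.062,.052])-s["eef_pos"])*100)
```

```text
2.15 [ 0.51500216 -0.06370272  0.12154802] 0.03581365269424305
[-0.0643375  -0.2004702   6.95442142]
```

Request:
move_arm(commands=[-0.1,-0.2,3.5,0,1,-0.1,-0.2,7,0,1,-0.1,-0.2,7,0,1,-0.1,-0.2,7,0,1,-0.1,-0.2,7,0,1])

```text
t: 2.57
eef_pos: [0.5148, -0.0613, 0.0528]
tcp_rot: [[0.963, 0.269, 0.004], [0.269, -0.963, -0.001], [0.004, 0.002, -1.0]]
wrist_force: [0.6, 0.2, 0.3]
finger_gap: 0.0853
```

Run:
```python
from h import *
s=sense(); R=s["tcp_rot"]; print(s["t"],s["eef_pos"],s["wrist_force"],np.abs(s["qvel"]).max())
print(R.T@(np.array([.514,-.062,.052])-s["eef_pos"])*100)
c=capture("wrist"); cv2.imwrite("pics/w3.png",c["color"][:,:,::-1])
```

```text
2.5667 [ 0.51476145 -0.06128388  0.05284462] [0.60419605 0.20470815 0.32754319] 0.01872220040255805
[-0.09291457  0.04833573  0.08420623]
```

View pics/w3.png

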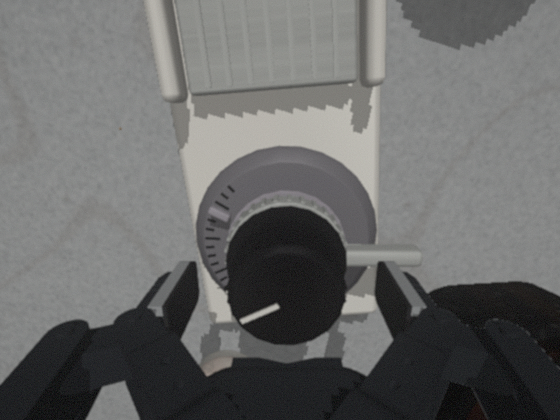

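The knob at (287,275) is centred between the open fingers, with the pads at its sides. Next I'll close on it.

Request:
move_arm(commands=[0,0,0,0,0,0,0,0,0,0,0,0,0,0,0,0,0,0,0,0,0,0,0,0,0,0,0,0,0,0,0,0,0,0,0,0,0,0,0,0], grip_force=80)

```text
t: 3.28
eef_pos: [0.5144, -0.0606, 0.0515]
tcp_rot: [[0.963, 0.27, 0.004], [0.27, -0.963, -0.001], [0.003, 0.001, -1.0]]
wrist_force: [0.2, 0.9, 6.2]
finger_gap: 0.0497
```

Request:
move_arm(commands=[0,0,0,6,0,0,0,0,12,0,0,0,0,18,0,0,0,0,24,0,0,0,0,30,0,0,0,0,36,0,0,0,0,42,0,0,0,0,42,0])

```text
t: 3.95
eef_pos: [0.5153, -0.0607, 0.0515]
tcp_rot: [[0.894, -0.449, 0.006], [-0.449, -0.894, -0.001], [0.006, -0.002, -1.0]]
wrist_force: [6.2, -0.1, 3.2]
finger_gap: 0.0498
```

Run:
```python
from h import *
s=sense(); R=s["tcp_rot"]; print(s["t"],s["eef_pos"],s["wrist_force"],s["moment"],ang([0,0],R[:,0]))
c=capture("wrist"); cv2.imwrite("pics/w4.png",c["color"][:,:,::-1])
```

```text
3.95 [ 0.5153229  -0.0606835   0.05150918] [ 6.16901982 -0.08960839  3.16596459] [ 0.07783124 -0.43230123 -0.55972814] (np.float64(-26.663971380927276), np.float64(0.9999847120272781))
```

View pics/w4.png

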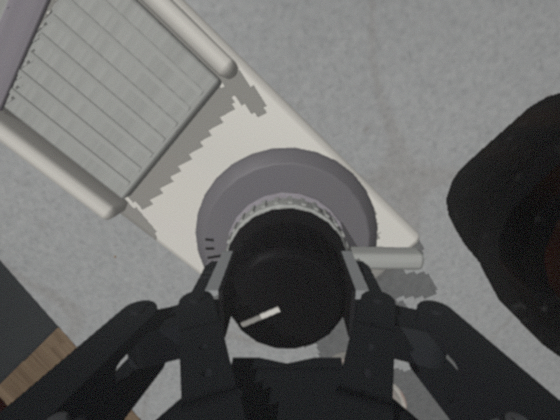

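The line keeps its place in the gripper view at (260,317), so the knob turned about 42° without slipping. About 13.5° remains.

Request:
move_arm(commands=[0,0,0,6,0,0,0,0,11,0,0,0,0,13.5,0,0,0,0,13.5,0,0,0,0,13.5,0])

```text
t: 4.42
eef_pos: [0.5156, -0.0609, 0.0515]
tcp_rot: [[0.767, -0.641, 0.007], [-0.641, -0.767, -0.001], [0.006, -0.004, -1.0]]
wrist_force: [6.8, -1.2, 2.6]
finger_gap: 0.0497
```

Run:
```python
from h import *
s=sense(); R=s["tcp_rot"]; print(s["t"],s["eef_pos"],s["wrist_force"],s["moment"],ang([0,0],R[:,0]))
c=capture("top"); crop(c,225,220,100,75,8,"pics/t2.png"); c=capture("scene"); crop(c,185,200,100,75,8,"pics/s2.png")
```

```text
4.4167 [ 0.51561872 -0.06086244  0.05153827] [ 6.84868985 -1.24103131  2.58736864] [ 0.07955239 -0.66549232 -0.34756333] (np.float64(-39.89874947278287), np.float64(0.9999841717313093))
```

View pics/s2.png

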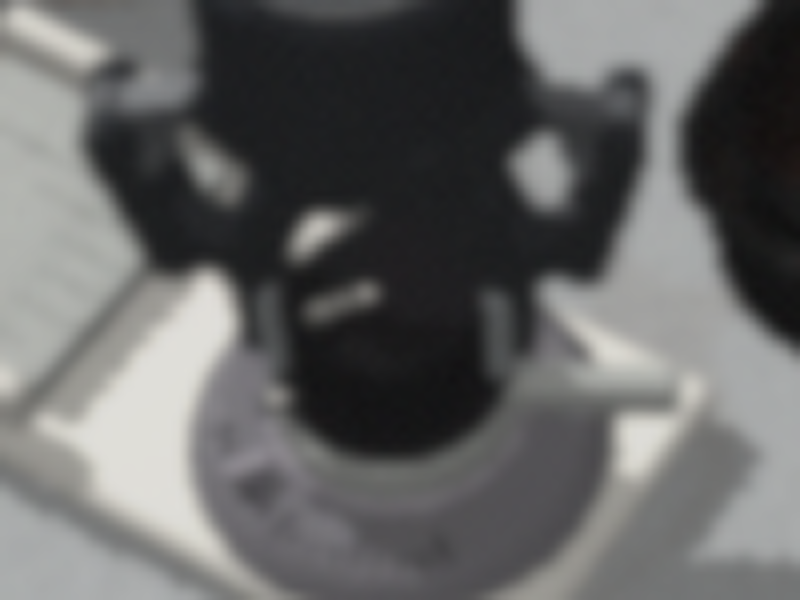

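The nose shows at crop (280,395) near the tab. I'll release, rise and check from above.

Request:
move_arm(commands=[0,0,0,0,1,0,0,0,0,1,0,0,0,0,1,0,0,0,0,1,0,0,-3,0,1,0,0,-7,0,1,0,0,-10,0,1,0,0,-10,0,1])

```text
t: 5.18
eef_pos: [0.5159, -0.061, 0.1574]
tcp_rot: [[0.768, -0.641, 0.011], [-0.641, -0.768, -0.002], [0.01, -0.006, -1.0]]
wrist_force: [0.7, -0.4, 1.6]
finger_gap: 0.0852
```

Run:
```python
from h import *
s=sense(); R=s["tcp_rot"]; print(s["t"],s["eef_pos"],s["wrist_force"],s["moment"],ang([0,0],R[:,0]))
c=capture("wrist"); np.savez("w5.npz",**c); cv2.imwrite("pics/w5.png",c["color"][:,:,::-1]);crop(c,205,110,160,120,5,"pics/w5c.png")
```

```text
5.1833 [ 0.5158765  -0.06102992  0.1573514 ] [ 0.71207938 -0.40160286  1.59594784] [0.02433881 0.03291833 0.02338766] (np.float64(-39.85929055022323), np.float64(0.9999482752856241))
```

View pics/w5.png

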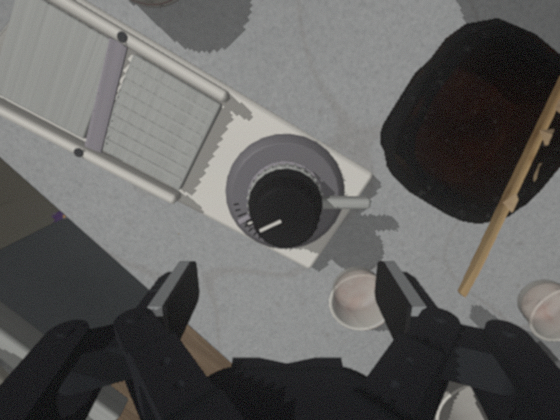

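View pics/w5c.png

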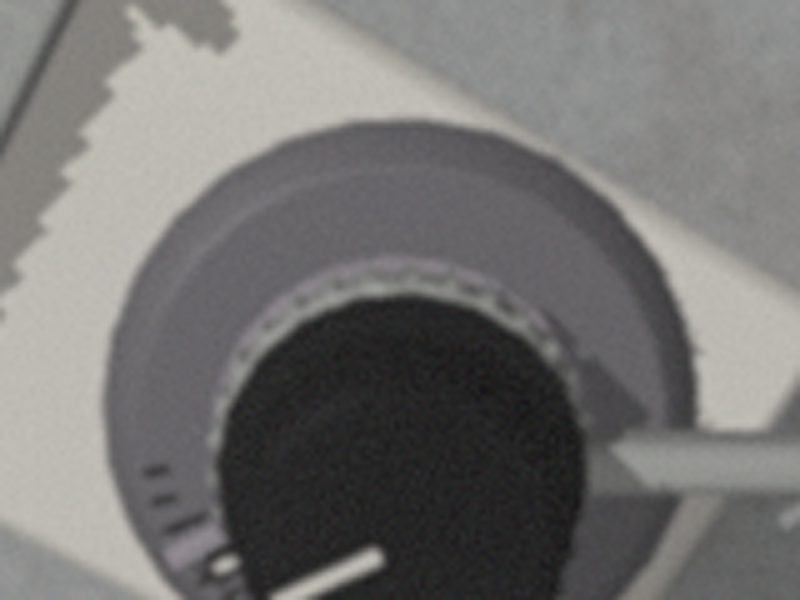

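Run:
```python
from h import *
c=dict(np.load("w5.npz"))
crop(c,215,170,100,75,8,"pics/w5d.png")
```

```text
(no output)
```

View pics/w5d.png

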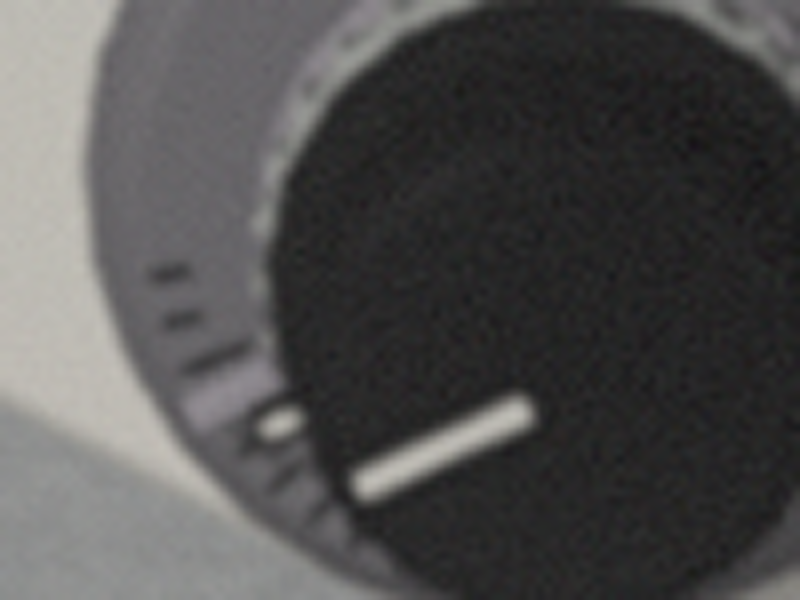

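Run:
```python
from h import *
c=dict(np.load("w5.npz"))
f=lambda u,v,z: plane(c,215+u/8-.44,170+v/8-.44,z)
g=lambda u,v,z: plane(c,205+u/5-.4,110+v/5-.4,z)
o,r=circ([g(u,v,.015) for u,v in [(104,400),(395,120),(695,400),(170,225),(610,205),(140,530)]]); print(o,r)
for n,(u,v),z in [("nose",(257,432),.051),("line t",(355,488),.084),("line i",(533,410),.084),("tab in",(278,378),.032),("tab out",(192,415),.032)]:
    p=f(u,v,z); print(n,p,ang(o,p))
print("arm end",ang(o,plane(c,369,203,.047)), "mid", ang(o,plane(c,340,203,.047)))
t=capture("top")
for u,v,z in((325,271,.035),(325,271,.0)): print("cup",plane(t,u,v,z))
```

```text
[ 0.51417303 -0.06119924] 0.056770360055968125
nose [ 0.47753349 -0.05301713  0.051     ] (np.float64(167.41160475173106), np.float64(0.03754200829215237))
line t [ 0.49224379 -0.05624346  0.084     ] (np.float64(167.26564412065954), np.float64(0.02248223985768565))
line i [ 0.51032819 -0.06112084  0.084     ] (np.float64(178.83183741090346), np.float64(0.003845631897788692))
tab in [ 0.4773444  -0.05364389  0.032     ] (np.float64(168.40669107544903), np.float64(0.03759562992220188))
tab out [ 0.46658651 -0.0505876   0.032     ] (np.float64(167.42890910521962), np.float64(0.04875534872190426))
arm end (np.float64(-39.951473290453464), np.float64(0.07321795199548324)) mid (np.float64(-39.875934602335974), np.float64(0.047922443795821314))
cup [ 0.50465787 -0.19779615  0.035     ]
cup [ 0.50543077 -0.20256843  0.        ]
```

The pointer at 167.4° is within about 1 mm of the tab, so it is set. The arm stands at −40°. I'll straddle it with half-open fingers and push with the trailing pad.

```bash
cat >> h.py <<'E'
A=np.array([.5140,-.0618])
def tgt(alpha,d,z,s=None):
    """tool shift (cm) and roll (deg) from measured pose: arm angle alpha deg, TCP d mm cw ahead of arm mid line, r=56"""
    s=s or sense(); R=s["tcp_rot"]; a=np.radians(alpha)
    u=np.array([np.cos(a),np.sin(a)]); cw=np.array([np.sin(a),-np.cos(a)])
    p=np.r_[A+.056*u+d/1000*cw,z]
    yaw=np.degrees(np.arctan2(R[1,0],R[0,0])); roll=(yaw-(alpha+90)+180)%360-180
    sh=R.T@(p-s["eef_pos"])*100
    return np.r_[sh,roll].round(2)
E
python3 - <<'E'
from h import *
s=sense(); print(s["joint_positions"],tgt(-40,0,.1))
E
```

```text
[-1.83294402e-01 -1.36224419e-01  1.59611869e+00  4.69020815e-05
  1.67812557e+00  5.12427805e-01] [  5.66   0.11   5.13 -89.86]
```

Request:
move_arm(commands=[3,0,0,-7,0.4,5.7,0.1,0,-14,0.4,5.7,0.1,0,-21,0.4,5.7,0.1,0,-28,0.4,5.7,0.1,1,-35,0.4,5.7,0.1,2,-42,0.4,5.7,0.1,3,-49,0.4,5.7,0.1,3,-56,0.4])

```text
t: 5.95
eef_pos: [0.5541, -0.0974, 0.1142]
tcp_rot: [[0.959, 0.284, -0.008], [0.284, -0.959, 0.002], [-0.007, -0.004, -1.0]]
wrist_force: [-0.2, -0.4, -1.5]
finger_gap: 0.0339
```

Request:
move_arm(commands=[0,0,0,-7,0.4,0,0,0,-14,0.4,0,0,0,-21,0.4,0,0,0,-28,0.4,0,0,0,-34,0.4,0,0,0,-34,0.4,0,0,0,-34,0.4])

```text
t: 6.53
eef_pos: [0.5554, -0.0977, 0.1175]
tcp_rot: [[0.643, 0.766, -0.003], [0.766, -0.643, 0.001], [-0.001, -0.003, -1.0]]
wrist_force: [0.2, -0.1, -0.0]
finger_gap: 0.0343
```

Run:
```python
from h import *
s=sense(); print(s["t"],s["eef_pos"],s["tcp_rot"].round(3),s["wrist_force"],s["finger_gap"],np.abs(s["qvel"]).max()); print(tgt(-40,0,.03))
c=capture("wrist"); cv2.imwrite("pics/w6.png",c["color"][:,:,::-1])
```

```text
6.5333 [ 0.55544396 -0.097662    0.11746482] [[ 0.643  0.766 -0.003]
 [ 0.766 -0.643  0.001]
 [-0.001 -0.003 -1.   ]] [ 0.20294709 -0.10892435 -0.03787644] 0.03428126090453187 0.016337721320803158
[ 0.09  0.14  8.75 -0.05]
```

View pics/w6.png

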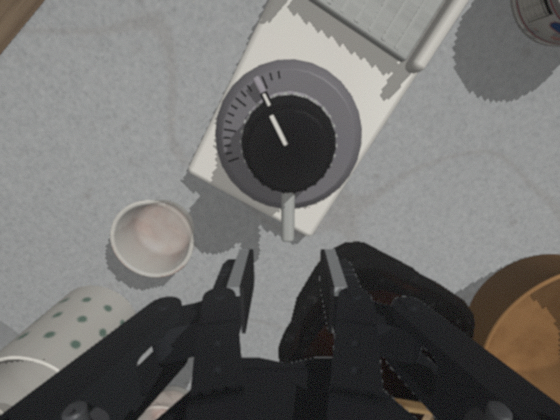

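Run:
```python
from h import *
c=dict(np.load("w5.npz")); 
# black bowl near edge pixels in w5 (382,140),(395,190),(440,215)
for u,v in [(381,135),(388,175),(400,195),(440,215)]:
    for z in (0,.05): 
        p=plane(c,u,v,z); print(u,v,z,p[:2].round(3),ang(A,p))
a=np.radians(-40)
for t in (17,32,45): print(A+.056*np.array([np.cos(a),np.sin(a)])+t/1000*np.array([-np.sin(a),np.cos(a)]))
```

```text
381 135 0 [ 0.62  -0.079] (np.float64(-9.458340620633022), np.float64(0.10762314164148137))
381 135 0.05 [ 0.611 -0.066] (np.float64(-2.6333678537097733), np.float64(0.09690111871281813))
388 175 0 [ 0.603 -0.116] (np.float64(-31.52367343627963), np.float64(0.1046036598493268))
388 175 0.05 [ 0.597 -0.097] (np.float64(-23.13409656595793), np.float64(0.08985739056800121))
400 195 0 [ 0.601 -0.142] (np.float64(-42.64338428148896), np.float64(0.11804589354897055))
400 195 0.05 [ 0.595 -0.118] (np.float64(-34.9422223505105), np.float64(0.09842993261949333))
440 215 0 [ 0.621 -0.187] (np.float64(-49.52548077948591), np.float64(0.16473265912740892))
440 215 0.05 [ 0.611 -0.156] (np.float64(-44.02443264770425), np.float64(0.13551383347016385))
[ 0.56782588 -0.08477335]
[ 0.57746769 -0.07328268]
[ 0.58582393 -0.06332411]
```

The pointer line is in line with the tab at (260,85), and the arm at (289,220) is centred between the fingers. The black bowl is about 15 mm from the trailing finger's path, so I'll bias away from it and lower.

Request:
move_arm(commands=[-0.4,0,3,0,0.4,-0.4,0,5,0,0.4,-0.4,0,7,0,0.4,-0.4,0,8,0,0.4,-0.4,0,8.7,0,0.4,-0.4,0,8.7,0,0.4,-0.4,0,8.7,0,0.4])

```text
t: 7.17
eef_pos: [0.554, -0.101, 0.0328]
tcp_rot: [[0.641, 0.767, 0.0], [0.767, -0.641, -0.0], [0.0, 0.0, -1.0]]
wrist_force: [0.8, -0.2, 0.8]
finger_gap: 0.0342
```

Run:
```python
from h import *
s=sense(); print(s["t"],s["eef_pos"],s["wrist_force"],s["moment"],s["finger_gap"],np.abs(s["qvel"]).max())
for a in (-40,-46,-52,-58,-64,-70,-76,-82): print(a,tgt(a,12,.03,s))
c=capture("wrist"); cv2.imwrite("pics/w7.png",c["color"][:,:,::-1])
```

```text
7.1667 [ 0.55397093 -0.10096878  0.032821  ] [ 0.80651948 -0.18989971  0.81603783] [ 0.04082309 -0.07996371  0.02379677] 0.034157317224958884 0.02152000067533479
-40 [-0.77  0.02  0.28  0.1 ]
-46 [-1.35 -0.14  0.28  6.1 ]
-52 [-1.91 -0.35  0.28 12.1 ]
-58 [-2.44 -0.63  0.28 18.1 ]
-64 [-2.94 -0.96  0.28 24.1 ]
-70 [-3.41 -1.34  0.28 30.1 ]
-76 [-3.83 -1.76  0.28 36.1 ]
-82 [-4.2  -2.23  0.28 42.1 ]
```

View pics/w7.png

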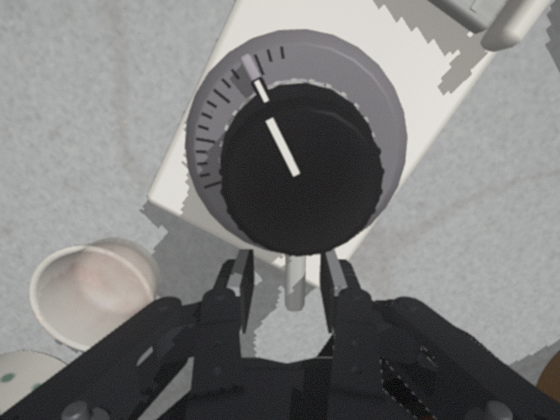

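Request:
move_arm(commands=[-0.75,0,0.2,0,0.4,-1.35,-0.15,0.2,6,0.4,-1.9,-0.35,0.2,12,0.4,-2.45,-0.65,0.2,18,0.4,-2.95,-0.95,0.2,24,0.4,-3.4,-1.35,0.2,30,0.4,-3.6,-1.55,0.2,33,0.4,-3.6,-1.55,0.2,33,0.4])

```text
t: 7.88
eef_pos: [0.5187, -0.1193, 0.0315]
tcp_rot: [[0.956, 0.292, 0.002], [0.292, -0.956, -0.001], [0.002, 0.001, -1.0]]
wrist_force: [-0.4, -0.3, -0.1]
finger_gap: 0.034
```

```bash
cat > st.py <<'E'
from h import *
import sys
s=sense(); R=s["tcp_rot"]; al=np.degrees(np.arctan2(R[1,0],R[0,0]))-90
f=s["wrist_force"]; a=np.radians(al); cw=np.array([np.sin(a),-np.cos(a)]); u=np.array([np.cos(a),np.sin(a)])
d=s["eef_pos"][:2]-A
print("t",s["t"],"pos",s["eef_pos"].round(4),"alpha",al.round(2),"Fcw",(f[:2]@cw).round(2),"Frad",(f[:2]@u).round(2),"Fz",f[2].round(2),"r",(d@u*1000).round(1),"d",(d@cw*1000).round(1),"gap",s["finger_gap"].round(4),"qd",np.abs(s["qvel"]).max().round(3),"Mz",s["moment"][2].round(3))
for x in map(float,sys.argv[1:]): print(x,tgt(x,12,.031,s))
E
python3 st.py -75 -78 -81 -84 -87 -90
```

```text
Traceback (most recent call last):
  File "st.py", line 6, in <module>
    print("t",s["t"],"pos",s["eef_pos"].round(4),"alpha",al.round(2),"Fcw",(f[:2]@cw).round(2),"Frad",(f[:2]@u).round(2),"Fz",f[2].round(2),"r",(d@u*1000).round(1),"d",(d@cw*1000).round(1),"gap",s["finger_gap"].round(4),"qd",np.abs(s["qvel"]).max().round(3),"Mz",s["moment"][2].round(3))
                                                                                                                                                                                                   ^^^^^^^^^^^^^^^^^^^^^
AttributeError: 'float' object has no attribute 'round'
```

```bash
sed -i 's/s\["finger_gap"\].round(4)/round(s["finger_gap"],4)/' st.py; python3 st.py -76 -79 -82 -85 -88
python3 -c "
from h import *
c=capture('wrist'); cv2.imwrite('pics/w8.png',c['color'][:,:,::-1])"
```

```text
t 7.8833 pos [ 0.5187 -0.1193  0.0315] alpha -73.01 Fcw 0.5 Frad 0.2 Fz -0.07 r 56.4 d 12.3 gap 0.034 qd 0.097 Mz 0.049
-76.0 [-0.26 -0.11  0.05  2.99]
-79.0 [-0.55 -0.19  0.05  5.99]
-82.0 [-0.83 -0.29  0.05  8.99]
-85.0 [-1.11 -0.41  0.04 11.99]
-88.0 [-1.38 -0.54  0.04 14.99]
```

View pics/w8.png

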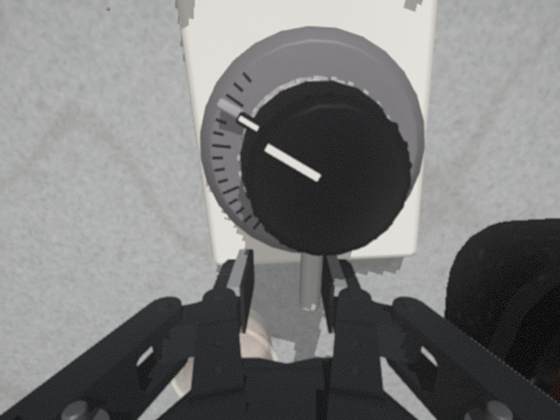

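The arm at (312,280) follows against the right-hand pad, the pointer (250,123) is still on the tab, and there's almost no force. I'll go on in smaller steps.

Request:
move_arm(commands=[-0.25,-0.1,0,3,0.4,-0.55,-0.2,0,6,0.4,-0.85,-0.3,0,9,0.4,-1.1,-0.4,0,12,0.4,-1.1,-0.4,0,12,0.4,-1.1,-0.4,0,12,0.4])

```text
t: 8.43
eef_pos: [0.5073, -0.1182, 0.0308]
tcp_rot: [[0.996, 0.092, 0.001], [0.092, -0.996, -0.0], [0.001, 0.0, -1.0]]
wrist_force: [0.1, 0.8, -0.3]
finger_gap: 0.0343
```

```bash
python3 st.py -87 -89 -91 -93
```

```text
t 8.4333 pos [ 0.5073 -0.1182  0.0308] alpha -84.7 Fcw -0.22 Frad -0.78 Fz -0.3 r 55.6 d 11.8 gap 0.0343 qd 0.005 Mz 0.014
-87.0 [-0.24 -0.01 -0.02  2.3 ]
-89.0 [-0.43 -0.06 -0.02  4.3 ]
-91.0 [-0.62 -0.12 -0.02  6.3 ]
-93.0 [-0.81 -0.19 -0.02  8.3 ]
```

Request:
move_arm(commands=[-0.15,0,0,1.5,0.4,-0.3,0,0,3,0.4,-0.3,0,0,3,0.4,-0.3,0,0,3,0.4])

```text
t: 8.77
eef_pos: [0.5043, -0.1184, 0.0305]
tcp_rot: [[0.999, 0.04, 0.0], [0.04, -0.999, -0.0], [0.0, 0.0, -1.0]]
wrist_force: [-0.2, 0.5, 0.5]
finger_gap: 0.0345
```

```bash
python3 st.py -90.7 -93.7
```

```text
t 8.7667 pos [ 0.5043 -0.1184  0.0305] alpha -87.73 Fcw 0.18 Frad -0.49 Fz 0.48 r 56.2 d 12.0 gap 0.0345 qd 0.004 Mz -0.002
-90.7 [-0.29 -0.09 -0.05  2.97]
-93.7 [-0.58 -0.17 -0.05  5.97]
```

Request:
move_arm(commands=[-0.15,-0.05,0,1.5,0.4,-0.3,-0.1,0,3,0.4,-0.3,-0.1,0,3,0.4,-0.3,-0.1,0,3,0.4])

```text
t: 9.1
eef_pos: [0.5011, -0.1175, 0.0303]
tcp_rot: [[1.0, -0.013, 0.0], [-0.013, -1.0, -0.0], [0.0, 0.0, -1.0]]
wrist_force: [-0.0, -0.1, -0.1]
finger_gap: 0.0342
```

```bash
python3 st.py -93.7 -96.7
```

```text
t 9.1 pos [ 0.5011 -0.1175  0.0303] alpha -90.75 Fcw 0.01 Frad 0.08 Fz -0.09 r 55.9 d 12.1 gap 0.0342 qd 0.003 Mz -0.03
-93.7 [-0.27 -0.06 -0.07  2.95]
-96.7 [-0.56 -0.14 -0.07  5.95]
```

Request:
move_arm(commands=[-0.15,-0.05,0,1.5,0.4,-0.28,-0.05,0,3,0.4,-0.28,-0.05,0,3,0.4,-0.28,-0.05,0,3,0.4])

```text
t: 9.43
eef_pos: [0.4983, -0.1169, 0.0303]
tcp_rot: [[0.998, -0.066, -0.0], [-0.066, -0.998, 0.0], [-0.0, -0.0, -1.0]]
wrist_force: [0.3, -0.4, 0.1]
finger_gap: 0.0343
```

```bash
python3 st.py -96.7 -98.7
```

```text
t 9.4333 pos [ 0.4983 -0.1169  0.0303] alpha -93.76 Fcw -0.32 Frad 0.38 Fz 0.07 r 56.0 d 12.1 gap 0.0343 qd 0.002 Mz 0.008
-96.7 [-0.28 -0.07 -0.07  2.94]
-98.7 [-0.47 -0.12 -0.07  4.94]
```

Request:
move_arm(commands=[-0.15,-0.05,0,1.5,0.4,-0.28,-0.07,0,3,0.4,-0.28,-0.07,0,3,0.4,-0.28,-0.07,0,3,0.4])

```text
t: 9.77
eef_pos: [0.4955, -0.116, 0.0303]
tcp_rot: [[0.993, -0.118, -0.0], [-0.118, -0.993, -0.0], [-0.0, 0.0, -1.0]]
wrist_force: [0.6, 0.8, 0.1]
finger_gap: 0.0343
```

```bash
python3 st.py -98.7 -99.7
```

```text
t 9.7667 pos [ 0.4955 -0.116   0.0303] alpha -96.77 Fcw -0.49 Frad -0.83 Fz 0.06 r 56.0 d 12.0 gap 0.0343 qd 0.001 Mz 0.003
-98.7 [-0.19 -0.05 -0.07  1.93]
-99.7 [-0.29 -0.07 -0.07  2.93]
```

Request:
move_arm(commands=[-0.15,-0.05,0,1.5,0.4,-0.28,-0.07,0,3,0.4,-0.28,-0.07,0,3,0.4,-0.28,-0.07,0,3,0.4])

```text
t: 10.1
eef_pos: [0.4928, -0.115, 0.0303]
tcp_rot: [[0.986, -0.17, -0.0], [-0.17, -0.986, 0.0], [-0.0, 0.0, -1.0]]
wrist_force: [0.5, -0.0, -0.4]
finger_gap: 0.0338
```

```bash
python3 st.py -102.7; python3 -c "
from h import *
c=capture('wrist'); cv2.imwrite('pics/w9.png',c['color'][:,:,::-1])"
```

```text
t 10.1 pos [ 0.4928 -0.115   0.0303] alpha -99.77 Fcw -0.53 Frad -0.08 Fz -0.43 r 56.0 d 11.9 gap 0.0338 qd 0.002 Mz -0.029
-102.7 [-0.3  -0.07 -0.07  2.93]
```

View pics/w9.png

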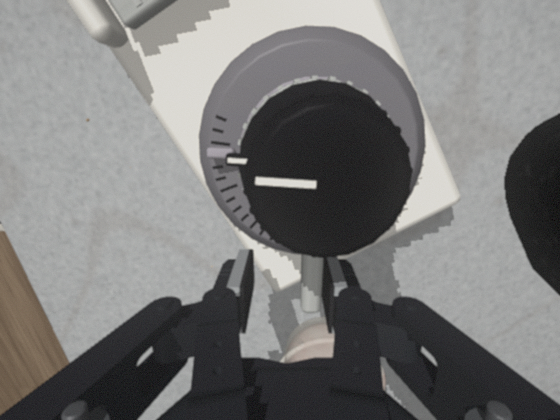

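The arm still follows at (312,285) and the pointer is still on the tab at (237,158). The ring is free so far, so I'll continue.

Request:
move_arm(commands=[-0.15,-0.05,0,1.5,0.4,-0.3,-0.07,0,3,0.4,-0.3,-0.07,0,3,0.4,-0.3,-0.07,0,3,0.4])

```text
t: 10.48
eef_pos: [0.4899, -0.1138, 0.0303]
tcp_rot: [[0.975, -0.221, -0.0], [-0.221, -0.975, -0.0], [-0.0, 0.0, -1.0]]
wrist_force: [0.8, 0.0, -0.4]
finger_gap: 0.0339
```

```bash
python3 st.py -105.7
```

```text
t 10.4833 pos [ 0.4899 -0.1138  0.0303] alpha -102.78 Fcw -0.81 Frad -0.21 Fz -0.37 r 56.0 d 12.0 gap 0.0339 qd 0.002 Mz 0.004
-105.7 [-0.29 -0.07 -0.07  2.92]
```

Request:
move_arm(commands=[-0.15,-0.05,0,1.5,0.4,-0.3,-0.07,0,3,0.4,-0.3,-0.07,0,3,0.4,-0.3,-0.07,0,3,0.4])

```text
t: 10.82
eef_pos: [0.4872, -0.1125, 0.0303]
tcp_rot: [[0.962, -0.272, -0.0], [-0.272, -0.962, -0.0], [-0.0, 0.0, -1.0]]
wrist_force: [0.2, -0.1, -0.8]
finger_gap: 0.0342
```

```bash
python3 st.py -108.8
```

```text
t 10.8167 pos [ 0.4872 -0.1125  0.0303] alpha -105.77 Fcw -0.21 Frad 0.05 Fz -0.8 r 56.0 d 12.0 gap 0.0342 qd 0.003 Mz 0.026
-108.8 [-0.29 -0.08 -0.07  3.03]
```

Request:
move_arm(commands=[-0.15,-0.05,0,1.5,0.4,-0.3,-0.07,0,3,0.4,-0.3,-0.07,0,3,0.4,-0.3,-0.07,0,3,0.4])

```text
t: 11.15
eef_pos: [0.4852, -0.111, 0.0305]
tcp_rot: [[0.947, -0.322, 0.002], [-0.322, -0.947, -0.0], [0.002, -0.0, -1.0]]
wrist_force: [5.0, -1.0, -2.1]
finger_gap: 0.0341
```

```bash
python3 st.py -111.8
```

```text
t 11.15 pos [ 0.4852 -0.111   0.0305] alpha -108.76 Fcw -5.03 Frad -0.65 Fz -2.06 r 55.9 d 11.5 gap 0.0341 qd 0.003 Mz 0.02
-111.8 [-0.35 -0.06 -0.05  3.04]
```

The seat is felt: 5 N at about −108.5°. Now I'll wind up gently, 3 mm at a time, aiming for about 8 N.

Request:
move_arm(commands=[-0.15,-0.03,0,1.5,0.4,-0.3,-0.07,0,3,0.4,-0.3,-0.07,0,3,0.4,-0.3,-0.07,0,3,0.4])

```text
t: 11.48
eef_pos: [0.4826, -0.1094, 0.0305]
tcp_rot: [[0.929, -0.371, 0.002], [-0.371, -0.929, -0.0], [0.002, -0.0, -1.0]]
wrist_force: [4.8, -0.4, -1.1]
finger_gap: 0.0341
```

```bash
python3 st.py -114.8
```

```text
t 11.4833 pos [ 0.4826 -0.1094  0.0305] alpha -111.78 Fcw -4.63 Frad -1.47 Fz -1.05 r 55.8 d 11.5 gap 0.0341 qd 0.003 Mz 0.083
-114.8 [-0.34 -0.05 -0.05  3.02]
```

Request:
move_arm(commands=[-0.15,-0.03,0,1.5,0.4,-0.3,-0.07,0,3,0.4,-0.3,-0.07,0,3,0.4,-0.3,-0.07,0,3,0.4])

```text
t: 11.82
eef_pos: [0.4801, -0.1076, 0.0306]
tcp_rot: [[0.908, -0.419, 0.002], [-0.419, -0.908, -0.0], [0.002, -0.001, -1.0]]
wrist_force: [6.2, -1.2, -1.9]
finger_gap: 0.0343
```

```bash
python3 st.py -117.8;  python3 -c "
from h import *
c=capture('wrist'); cv2.imwrite('pics/w10.png',c['color'][:,:,::-1]);crop(c,190,20,240,180,3,'pics/w10c.png')"; python3 st.py
```

```text
t 11.8167 pos [ 0.4801 -0.1076  0.0306] alpha -114.79 Fcw -6.18 Frad -1.5 Fz -1.9 r 55.8 d 11.5 gap 0.0343 qd 0.004 Mz 0.098
-117.8 [-0.34 -0.05 -0.04  3.01]
t 11.8667 pos [ 0.4801 -0.1076  0.0305] alpha -114.79 Fcw -4.69 Frad -2.44 Fz -1.82 r 55.8 d 11.5 gap 0.0344 qd 0.002 Mz 0.054
```

View pics/w10.png

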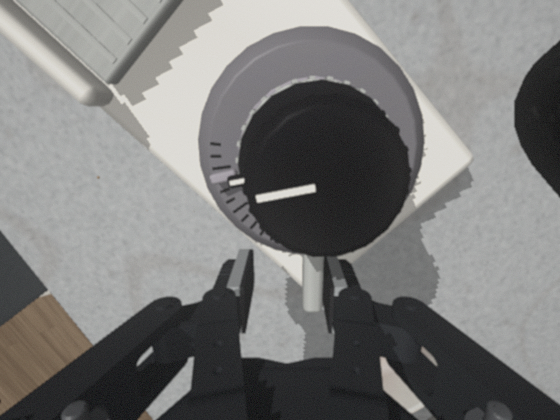

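```bash
cat > al.py <<'E'
from h import *
import sys
c=capture("wrist"); np.savez("al.npz",**c); crop(c,200,130,80,60,10,sys.argv[1])
E
python3 al.py pics/a1.png; for i in 1 2 3; do python3 -c "
from h import *
capture('top')"; python3 st.py; done
```

```text
t 11.9667 pos [ 0.4802 -0.1076  0.0305] alpha -114.78 Fcw -5.41 Frad -1.13 Fz -2.12 r 55.8 d 11.5 gap 0.0335 qd 0.003 Mz 0.058
t 12.0167 pos [ 0.4801 -0.1076  0.0305] alpha -114.78 Fcw -5.3 Frad -3.08 Fz -1.46 r 55.8 d 11.5 gap 0.0341 qd 0.002 Mz 0.038
t 12.0667 pos [ 0.4801 -0.1077  0.0305] alpha -114.78 Fcw -6.52 Frad -1.59 Fz -2.12 r 55.8 d 11.5 gap 0.0343 qd 0.002 Mz 0.025
```

View pics/a1.png

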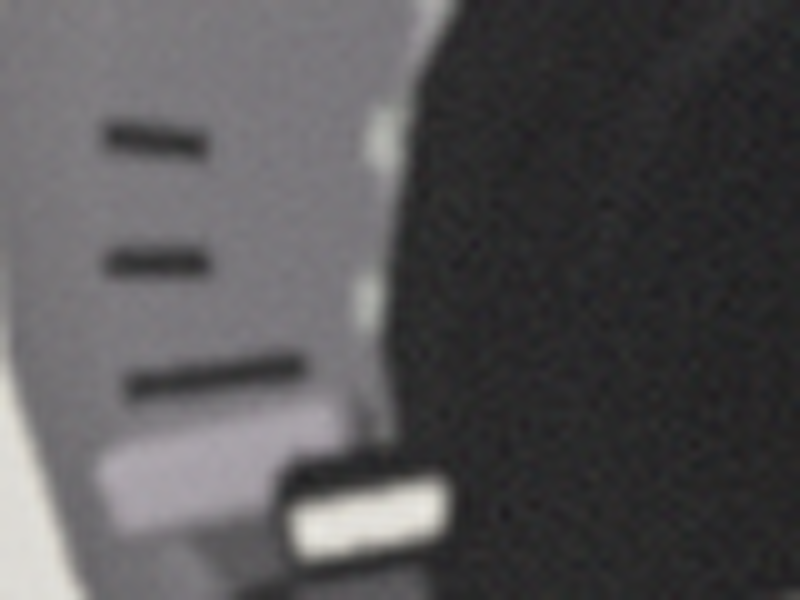

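Run:
```python
from h import *
c=dict(np.load("al.npz"))
f=lambda u,v,z: plane(c,200+u/10-.45,130+v/10-.45,z)
for n,(u,v),z in [("nose",(282,520),.051),("tab in",(345,432),.032),("tab out",(108,497),.032)]:
    p=f(u,v,z); print(n,p,ang(A,p))
```

```text
nose [ 0.47810069 -0.05248288  0.051     ] (np.float64(165.45074694243308), np.float64(0.03708866517136286))
tab in [ 0.47750347 -0.05257321  0.032     ] (np.float64(165.8121797684031), np.float64(0.037644792781275936))
tab out [ 0.46588133 -0.05063107  0.032     ] (np.float64(166.9323499883606), np.float64(0.04939788841519026))
```

Request:
move_arm(commands=[-0.15,-0.03,0,1.5,0.4,-0.3,-0.07,0,3,0.4,-0.3,-0.07,0,3,0.4,-0.3,-0.07,0,3,0.4])

```text
t: 12.4
eef_pos: [0.4779, -0.1058, 0.0306]
tcp_rot: [[0.885, -0.466, 0.002], [-0.466, -0.885, -0.0], [0.002, -0.001, -1.0]]
wrist_force: [6.0, -0.5, -2.4]
finger_gap: 0.0343
```

```bash
python3 al.py pics/a2.png; for i in 1 2 3 4; do python3 -c "
from h import *
capture('top')"; python3 st.py; done
```

```text
t 12.5 pos [ 0.4779 -0.1058  0.0306] alpha -117.78 Fcw -5.78 Frad -1.79 Fz -2.25 r 55.7 d 11.4 gap 0.0341 qd 0.0 Mz 0.118
t 12.55 pos [ 0.4779 -0.1058  0.0306] alpha -117.78 Fcw -5.16 Frad -2.63 Fz -2.36 r 55.7 d 11.4 gap 0.034 qd 0.001 Mz 0.047
t 12.6 pos [ 0.4779 -0.1058  0.0306] alpha -117.79 Fcw -6.95 Frad -2.74 Fz -2.47 r 55.8 d 11.4 gap 0.0342 qd 0.003 Mz 0.068
t 12.65 pos [ 0.4779 -0.1058  0.0306] alpha -117.78 Fcw -5.69 Frad -2.21 Fz -2.55 r 55.8 d 11.4 gap 0.0338 qd 0.001 Mz 0.046
```

View pics/a2.png

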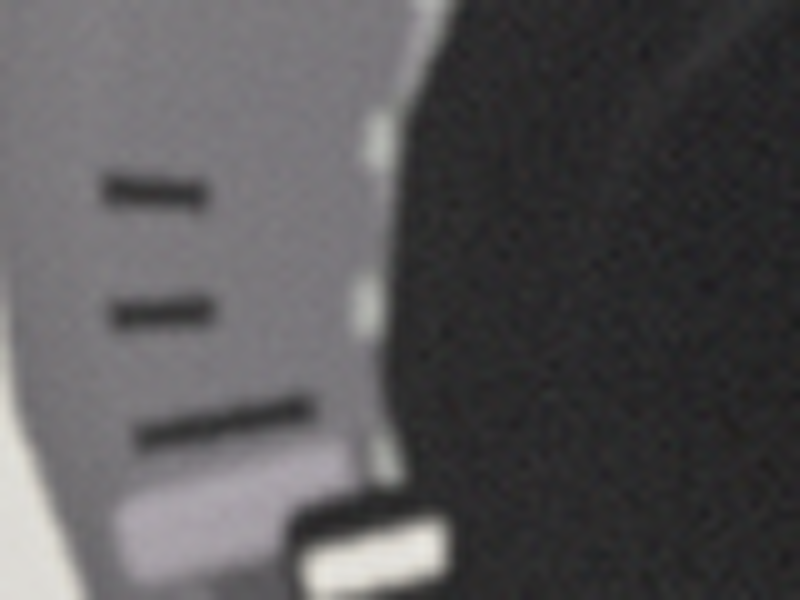

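Nose and tab moved together in the gripper frame, so the knob isn't being dragged. The ring is about 9–12° (about 5.5–7 mm at the washer) past its seat, in the middle of the window. I'll back off and lift.

Request:
move_arm(commands=[0.4,0,0,0,0.4,0.8,0,0,0,0.4,1.2,0,0,0,0.4,1.2,0,0,0,0.4,1.2,0,-2,0,0.4,1.2,0,-5,0,0.4,1.2,0,-8,0,0.4,1.2,0,-10,0,0.4])

```text
t: 13.32
eef_pos: [0.4879, -0.1115, 0.1331]
tcp_rot: [[0.884, -0.467, 0.002], [-0.467, -0.884, -0.001], [0.002, -0.0, -1.0]]
wrist_force: [0.1, 0.3, 0.8]
finger_gap: 0.0339
```

```bash
python3 st.py;  python3 -c "
from h import *
c=capture('wrist'); np.savez('w11.npz',**c); cv2.imwrite('pics/w11.png',c['color'][:,:,::-1]);crop(c,215,60,160,120,5,'pics/w11c.png')"
```

```text
t 13.3167 pos [ 0.4879 -0.1115  0.1331] alpha -117.86 Fcw 0.09 Frad -0.3 Fz 0.81 r 56.1 d -0.1 gap 0.0339 qd 0.408 Mz -0.006
```

View pics/w11.png

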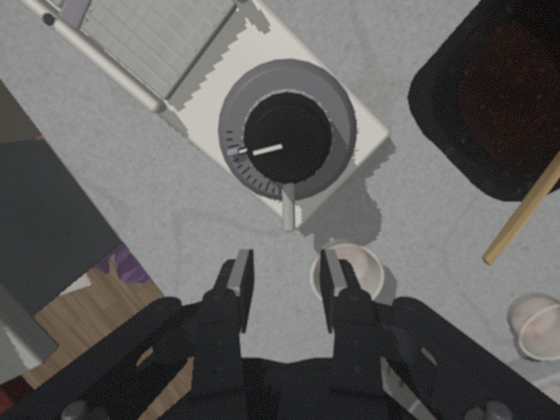

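View pics/w11c.png

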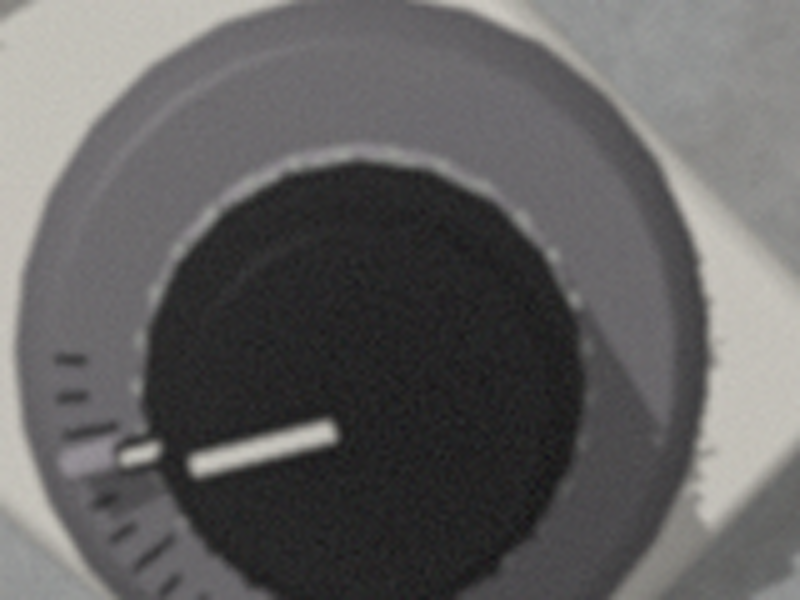

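Run:
```python
from h import *
c=dict(np.load("w11.npz"))
f=lambda u,v,z: plane(c,215+u/5-.4,60+v/5-.4,z)
print("arm",ang(A,plane(c,289.3,230,.047)),ang(A,plane(c,289,205,.047)))
o,r=circ([f(u,v,.015) for u,v in [(15,350),(360,0),(708,340),(110,120),(600,90)]]); print(o,r)
for n,(u,v),z in [("nose",(117,458),.051),("tab out",(60,463),.032),("tab in",(118,446),.032),("line",(190,468),.084)]:
    p=f(u,v,z); print(n,p,ang(A,p),ang(o,p))
s=sense(); print(s["t"],np.abs(s["qvel"]).max())
```

```text
arm (np.float64(-116.6178456775467), np.float64(0.0727880329128326)) (np.float64(-116.41355253604392), np.float64(0.05156339800395348))
[ 0.51377731 -0.06264088] 0.05774571573693451
nose [ 0.47795173 -0.05276327  0.051     ] (np.float64(165.92686268404694), np.float64(0.037163694639391946)) (np.float64(164.5857264458482), np.float64(0.03716233155487794))
tab out [ 0.46569344 -0.05016419  0.032     ] (np.float64(166.4569083610201), np.float64(0.04968818954013305)) (np.float64(165.4538227815511), np.float64(0.04967621316745513))
tab in [ 0.4751937  -0.05216849  0.032     ] (np.float64(166.061156517368), np.float64(0.0399836873061283)) (np.float64(164.81458367092017), np.float64(0.03997956740519564))
line [ 0.49208786 -0.05644507  0.084     ] (np.float64(166.2671209361221), np.float64(0.022556976023061188)) (np.float64(164.05748943214823), np.float64(0.022557039990613627))
13.3667 0.08433865991733844
```

The arm stayed at about −116.5° after release, and the pointer is at 165.9° against the tab's 166.1–166.5°. I'll let it settle, then hand in.

Request:
move_arm(commands=[0,0,0,0,0.4,0,0,0,0,0.4,0,0,0,0,0.4,0,0,0,0,0.4])

```text
t: 13.7
eef_pos: [0.4867, -0.111, 0.1284]
tcp_rot: [[0.884, -0.467, -0.003], [-0.467, -0.884, 0.001], [-0.003, 0.001, -1.0]]
wrist_force: [0.5, 0.7, -0.2]
finger_gap: 0.0341
```

Run:
```python
from h import *
s=sense(); print(s["t"],s["wrist_force"],np.abs(s["qvel"]).max()); print(job_done())
```

```text
13.7 [ 0.48411305  0.67963864 -0.20284703] 0.004418009691929575
the job is handed in; nothing more can be done
None
```

I turned the knob about 56° clockwise onto the steel tab. Then I pushed the lock ring's arm clockwise to its seat, felt at about −108°, and on to about −117°. I let go and lifted clear at 13.7 s, then handed the job in.

**Pointer:** in the last picture it stood at 165.9° and the tab at about 166.2°, well under 1 mm apart at the tips. It did not shift while the ring was being tightened.

**Ring:** the arm stayed at about −116.5° after release. That is about 8–10° past the seat, or roughly 5–6 mm between the witness points by my estimate, against 2 mm for tight and 11 mm for drag. I did not measure the witness points directly.

**Disagreement:** the push force averaged about 5.9 N with noise of about ±0.8 N, where the wind-up angle implies about 8 N. The push may have landed farther out than lever_point. I relied on the angle and the pictures instead.

**Bystanders:** the gripper touched none of them as far as I could see, and no unexpected forces showed. I did not re-measure the positions of the tin, cup, mug and bowl at the end.

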